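Tip a welded tube off the flap with the lever

TASK

Press down the rubber pad on the long end of the lever so that its short end raises the heavy steel flap and the tube lying on the flap rolls off into the tray behind it. Then let the lever up slowly, so that the flap comes gently back down to rest, and leave the pad. Touch only the lever: do not touch the tube or the flap, do not lift the lever out of its saddle, and leave the spray can, the hammer and the collar where they are.

Things in the scene. Friction and masses are not known exactly. Their poses are not given: they have to be found in the camera images.
- station: fixed steel station on a 600 x 170 mm base. Origin on the table, 10 mm from below the pad's centre; x runs along the lever from pad (x 10 mm) over the saddle (pin at x 200, z 98; prongs to z 115) to the flap (near edge x 269, hinge x 430, z 108) and black-floored open tray (x 443 to 579, 152 wide, floor z 96, sides to z 150); z up. A rubber stop under the lever (x 30, top z 50) ends its stroke.
- lever: loose straight steel lever, bar 325 x 24 x 12 mm, 0.5 kg, its 14 mm cross pin resting in open-topped saddle slots. Origin: centre of the pin; axes parallel to the station's at rest, when the bar slopes 0.27 rad, pad end high. Pin to pad 200 mm, pin to nose 85 mm; the nose lies under the flap's near edge. It swings 0.51 rad to the rubber stop; the flap's weight swings it back.
- lever_pad (a point): centre of the top of the rubber pad (60 mm along the lever, 50 across) on the lever's long end. At rest 163 mm above the table, sloping 15 degrees down towards the saddle; goes almost straight down to 62 mm, on the rubber stop. Takes 4 to 13 N, no spring or detent. After about 40 mm the flap is level; pressed on towards the stop, the tube rolls off.
- flap (a joint): hinge of the heavy flap (steel plate 162 x 150 x 10 mm, about 2.6 kg, 24 mm upstand at its near edge, low side rails). 0 = at rest, sloping 0.105 rad down towards the lever; grows as the near edge rises; 0.105 = level; about 0.29 with the lever on its stop. Only the lever holds it up: it slams if the pad is let go suddenly.
- flap_edge (a point): top middle of the upstand at the flap's near edge, about 124 mm above the table at rest, 160 to 175 mm when raised.
- tube: loose steel tube, outside diameter 48 mm, 90 mm long, 0.35 kg, lying on the flap across the station against the upstand, with dark open-looking ends. Origin: its centre; its y axis is the tube's axis. It rolls. In the tray its centre lies about 118 mm above the table.
- spray_can: bystander: standing can, diameter 60 mm, 190 mm high; origin at the centre of its underside.
- hammer: bystander: hammer lying on the table along its own x axis; origin about the middle of its underside.
- collar: bystander: steel ring collar, outside diameter 64 mm, bore 44 mm, 50 mm high, standing on its end; origin at the centre of its underside.
Not all that is in view belongs to the job. What is shaped like the tube but green or red is not meant.

How it is judged (in metres and radians):
On the way, in this order (a step that is already met when the one before it is completed fails the run):
1. the lever has begun to raise the flap (value of joint flap above 0.07 rad and contact force between lever and flap above 0.5 N), for 0.05 s.
2. the tube lies in the tray (x of tube in the frame of station between 0.445 and 0.58 m and y of tube in the frame of station between -0.078 and 0.078 m and z of tube in the frame of station between 0.1 and 0.13 m), for 0.2 s.
At the end, for the whole second after the job is handed in: Tube at rest inside the tray (centre under 130 mm above the table), flap down within 0.025 rad, lever in its saddle (pin within 6 mm, slope within 0.08 rad of the start), can, hammer and collar within 20 mm of where they stood (all of step 2 and linear speed of tube below 0.03 m/s and value of joint flap below 0.025 rad and distance of lever from where it was at the start of the episode below 0.006 m and angle between lever's own z axis and vertical below 0.08 rad and distance of each of spray_can, hammer, collar from where it was at the start of the episode below 0.02 m); the robot touches nothing.
It fails at once if the lever is lifted or pulled out of its saddle (pin moved more than 12 mm) (distance of lever from where it was at the start of the episode above 0.012 m).
It fails at once if the robot touches the tube (contact force between any of the fingers, the arm and tube above 0.5 N).
It fails at once if the robot touches the flap (contact force between any of the fingers, the arm and flap above 0.5 N).
It fails at once if the flap is dropped (falls faster than 1 rad/s) (velocity of joint flap below -1 rad/s).
It fails at once if a bystander is shoved more than 20 mm or tipped (distance of any of spray_can, hammer, collar from where it was at the start of the episode above 0.02 m or angle between any of spray_can, collar's own z axis and vertical above 0.3 rad).
It also fails if it takes over 38 s, if anything falls off the work surface, if the arm or the gripper's body presses on something with over 40 N, if the wrist force passes 120 N, or if a joint passes its speed limit or range.

ROBOT

A 6-joint arm with a two-finger parallel gripper is mounted at the origin on the work surface. World frame = base frame: x ahead of the robot, y to its left, z up, the work surface at z = 0. Lengths are in m, angles in degrees, forces in N, time in s.
With the tool pointing down it reaches from about 0.3 to 0.75 m from the base axis. Payload 8.5 kg.
Tool frame: the origin (TCP) lies on the centre line of the jaws, within the pads' length; the fingertips stand 17 mm ahead of it and the grasp point (between the pads) lies 2 mm behind it (env.tcp_to_tips is the distance from the TCP to the fingertips, in m); z points along the fingers, y is the line along which they close (so a half turn about z gives the same grasp; the last joint's range is limited). The gripper opens to 85 mm and grips with 20 to 120 N. Pads are 22 mm wide; open, the fingers measure 114 mm over their backs; the gripper's body (76 mm by 85 mm) begins 54 mm behind the grasp point. The pads swing forward as they close: fully open they stand 13 mm farther back than shut.
Start: joints at [-12.336, 21.807, 74.336, -0, 83.858, -12.336], TCP at [0.55, 0, 0.248] pointing down, gripper open.
Joint ranges: [-178.18, 178.18], [-50.72, 133.34], [12.68, 142.11], [-81.47, 261.47], [9.98, 163.14], [-165.26, 165.26]. Speed limits (degrees/s): [136.94, 136.94, 180, 180, 180, 180].

INTERFACE

Orientations are given as a 3x3 rotation matrix whose columns are the frame's x, y, z axes.
In Python, from rig import env gives the robot as it stands. The module is installed in compiled form; this text tells all that it offers.
- The arm moves only by the shell command python3 -m pendant 'ROWS' [FORCE]. ROWS is JSON, a list of rows, each a list of 7 numbers: the opening, from 0 (shut) to 1 (fully open), then the shift along the tool's x, y, z in m, then the turn, a rotation vector about the tool's x, y, z in rad. A call has 1 to 5 rows; each row is the pose to reach, as a shift and turn from the pose commanded when the call began, along the tool's axes at that moment; what a row does not reach only later rows make up. A row lasts 1/8 s, in which the tool goes at most 62.5 mm and 10.7 degrees, less where a joint would pass 70% of its speed; a pose out of reach is approached as far as the arm can. A call with a gripper value outside its range is refused whole. The fingers move at their own pace and stop on an object; FORCE is the grip in N (left out, the last holds). Time passes only in rows, so rows that repeat a pose let the fingers close. It gives the time, the measured TCP pose, the force, the opening and the grip force at its end, in the units of the state.
- env.observe(): the state, without advancing time (a new reading comes with each control period).
- env.get_image(name): name is "scene" or "side" or "wrist"; returns a dict with "image" (420x560x3 uint8, blue, green, red), "fx", "fy", "cx", "cy" (pixels), "pose" (4x4, takes a point from camera to world coordinates). Camera axes: x right, y up, looking along -z (the intrinsics and any distortion apply to the point x, -y, -z); pixel columns grow to the right and rows downward; lengths in m; the calibration is good to about 2 mm. A picture is of the moment at which its call begins. There is no depth.
- env.close_job(): hands the job in; it is judged then, once.
Trained networks look in the newest picture that a camera, given by its name, has taken for a name from the list of things; names that differ only in an ending like _2 or _b are one class to them, and where a whole thing is asked for, a point or a joint stands for the part that bears it (a point fixed in the world has none). Each returns a list of dicts, best first, with "conf" (0 to 1); they miss things now and then, are a little off and sometimes report something else, mostly with a low value. They report only what shows in the picture. A call takes as long as a camera call. They do not tell look-alikes from the thing itself.
- env.find_in(camera, thing): "bbox" ([centre column, centre row, width, height] in pixels, round what is visible of it).
- env.trace(camera, thing): "mask" (420x560 bool, what is visible of it) and "bbox" ([centre column, centre row, width, height] in pixels, round what is visible of it).
- env.tip_of(camera, thing): "centre" ([column, row] in pixels: a listed point, or the origin of a listed thing).
The state is a dict: "time_s": time; "q": joint angles; "qvel": joint speeds; "joint_efforts": joint torques, N m; "position": TCP position; "tool_rot": TCP orientation; "ft_force": force on the tool from outside, world axes, zero at the start; "wrist_torque": the same for the moment, N m; "grip_width": finger opening in m; "gripper_force": force on a finger pad.
Only numpy, scipy, OpenCV 4.12 (cv2) and the standard library are available. Lean on these libraries where they do the work, as an engineer would, in place of code of your own. Each camera call takes 0.05 s, during which the arm holds its last target. There are 200 camera calls.

## Working session

There is one attempt and no reset: what is moved stays moved. The work goes in short steps, Python scripts to look and compute and a shell command to move; the robot and the scene stay as the last step left them, time stands still between calls to the robot, and variables do not carry over. Pictures are saved under pics/ and viewed, at most 10 in all, crops included, and the job is handed in when it is done.

```bash
mkdir -p pics
cat > h.py <<'E'
import numpy as np, cv2
from rig import env
def ray(im,px):
    T=np.array(im["pose"]); d=np.array([(px[0]-im["cx"])/im["fx"],-(px[1]-im["cy"])/im["fy"],-1.])
    return T[:3,3],T[:3,:3]@d
def atz(im,px,z):
    o,d=ray(im,px); return o+d*(z-o[2])/d[2]
def tri(rs):
    A=np.zeros((3,3));b=np.zeros(3)
    for o,d in rs:
        d=d/np.linalg.norm(d);P=np.eye(3)-np.outer(d,d);A+=P;b+=P@o
    p=np.linalg.solve(A,b); return p,[np.linalg.norm(np.cross(p-o,d/np.linalg.norm(d))) for o,d in rs]
E
python3 - <<'E'
from h import *
np.set_printoptions(precision=4,suppress=True)
Z={"lever_pad":.163,"flap_edge":.124,"tube":None,"station":0,"lever":.098,"spray_can":0,"hammer":0,"collar":0}
ims={}
for c in ["scene","side"]:
    ims[c]=env.get_image(c); cv2.imwrite(f"pics/{c}0.png",ims[c]["image"])
    print(c,[k for k in ims[c]])
for n,z in Z.items():
    rs=[]
    for c in ims:
        r=env.tip_of(c,n)
        for q in r[:3]: print(n,c,np.round(q["centre"]),round(q["conf"],2), atz(ims[c],q["centre"],z) if z is not None else "")
        if r: rs.append(ray(ims[c],r[0]["centre"]))
    if len(rs)==2: print("  tri",*tri(rs))
s=env.observe();print(s["position"],s["tool_rot"],s["ft_force"],s["time_s"],env.tcp_to_tips)
E
```

```text
scene ['image', 'fx', 'fy', 'cx', 'cy', 'pose']
side ['image', 'fx', 'fy', 'cx', 'cy', 'pose']
lever_pad scene [135. 272.] 0.84 [ 0.5465 -0.3676  0.163 ]
lever_pad scene [282. 317.] 0.39 [ 0.8427 -0.293   0.163 ]
flap_edge scene [254. 245.] 0.61 [ 0.6549 -0.1339  0.124 ]
tube scene [248. 217.] 0.87 
tube scene [268. 238.] 0.81 
tube scene [199. 231.] 0.75 
tube side [263. 184.] 0.78 
tube side [316. 257.] 0.69 
tube side [344. 232.] 0.55 
  tri [ 0.6428 -0.0986  0.164 ] [np.float64(0.025670411294536205), np.float64(0.0256704112945361)]
station scene [147. 329.] 0.85 [ 0.5441 -0.3758  0.    ]
station side [312. 182.] 0.64 [ 0.5449 -0.3797  0.    ]
  tri [ 0.545  -0.3765  0.0017] [np.float64(0.00035553972392915847), np.float64(0.0003555397239292343)]
lever scene [228. 262.] 0.82 [ 0.6238 -0.191   0.098 ]
lever side [283. 183.] 0.73 [ 0.6256 -0.1995  0.098 ]
  tri [ 0.6255 -0.1936  0.1012] [np.float64(0.0007742197262414248), np.float64(0.0007742197262413551)]
spray_can scene [281. 317.] 0.84 [ 0.7625 -0.181  -0.    ]
hammer scene [211. 403.] 0.77 [ 0.7715 -0.4164  0.    ]
hammer side [250. 173.] 0.75 [ 0.7777 -0.4014  0.    ]
hammer side [282. 181.] 0.53 [ 0.6514 -0.3666  0.    ]
  tri [ 0.7751 -0.4133 -0.0043] [np.float64(0.005600337556835548), np.float64(0.005600337556835608)]
collar scene [225. 353.] 0.92 [ 0.7219 -0.3231  0.    ]
collar side [260. 186.] 0.71 [ 0.7208 -0.3196  0.    ]
  tri [ 0.7212 -0.3222 -0.0016] [np.float64(0.0001962618663231336), np.float64(0.0001962618663232665)]
[0.55   0.     0.2483] [[-0.  1. -0.]
 [ 1.  0.  0.]
 [ 0. -0. -1.]] [-0.4676  0.1012  1.0315] 0.9 0.017
```

View pics/scene0.png

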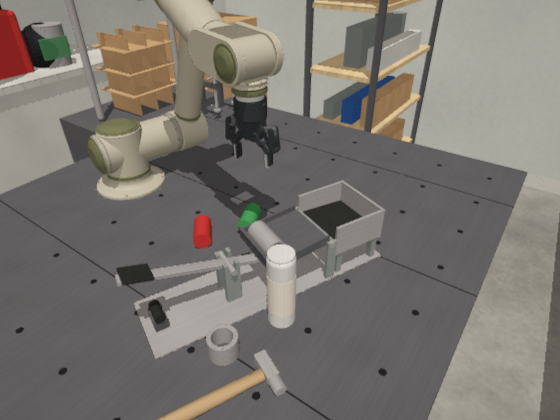

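View pics/side0.png

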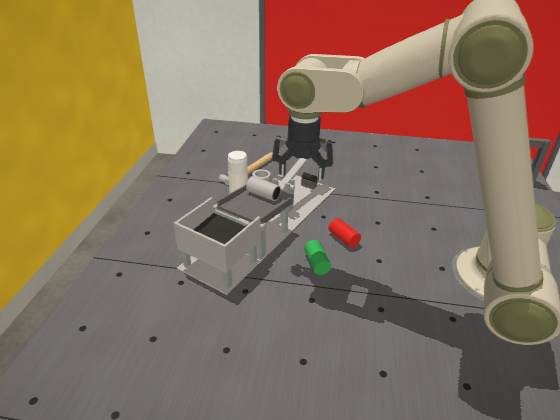

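The scene picture shows the lever pad at about (135,272), the saddle at (230,265), the grey tube at (266,240) and the tray at (340,220). The red and green tubes are decoys. In the side picture the tube is at (263,187), and both views agree on the station: origin (0.545, -0.377), 66° yaw. The origin-to-pin distance comes out at 0.200 m, as specified, which puts the pad at (0.549, -0.367).

```bash
python3 -m pendant '[[0,-0.05,0,0,0,0,0],[0,-0.11,0,0,0,0,0],[0,-0.17,0,0,0,0,0],[0,-0.23,0,0,0,0,0],[0,-0.28,0,0,0,0,0]]' 40; python3 -m pendant '[[0,-0.04,0,0,0,0,0],[0,-0.075,0,0,0,0,0],[0,-0.087,-0.001,0.02,0,0,0],[0,-0.087,-0.001,0.04,0,0,0],[0,-0.087,-0.001,0.04,0,0,0]]'
python3 - <<'E'
from h import *
for c in ["scene","wrist"]:
    im=env.get_image(c); cv2.imwrite(f"pics/{c}1.png",im["image"])
    for q in env.tip_of(c,"lever_pad")[:2]: print(c,q["centre"],q["conf"],atz(im,q["centre"],.163))
a=cv2.imread("pics/scene1.png");b=cv2.imread("pics/wrist1.png")
cv2.imwrite("pics/both1.png",np.hstack([cv2.resize(a[150:400,50:350],(400,333)),cv2.resize(b,(400,333))[:333]]))
E
```

```text
time_s: 1.52
position: [0.5496, -0.2823, 0.2482]
tool_rot: [[0.001, 1.0, 0.0], [1.0, -0.001, -0.0], [-0.0, 0.0, -1.0]]
ft_force: [1.1, 0.4, 0.5]
grip_width: -0.0
gripper_force: 0.0
time_s: 2.15
position: [0.5485, -0.3668, 0.2068]
tool_rot: [[0.0, 1.0, -0.002], [1.0, -0.0, 0.002], [0.002, -0.002, -1.0]]
ft_force: [-0.0, 0.5, 1.1]
grip_width: 0.0001
gripper_force: 0.0
scene [132.7, 268.1] 0.89 [ 0.53324295 -0.36248313  0.163     ]
wrist [278.1, 259.4] 0.84 [ 0.54977566 -0.36962222  0.163     ]
```

View pics/both1.png

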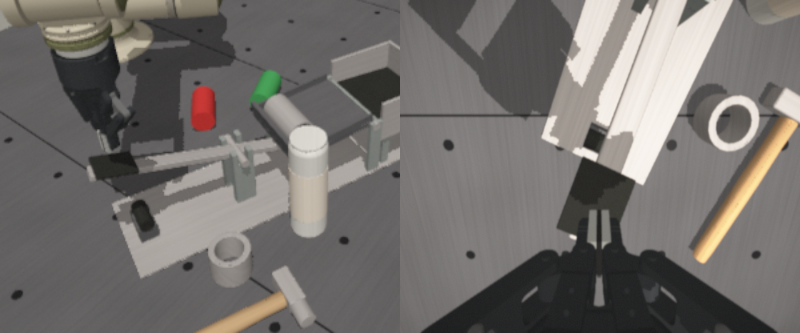

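The fingertips are over the pad, about 27 mm above it, and the wrist camera confirms the pad centre to within 3 mm. Now I press.

```bash
python3 -m pendant '[[0,0,0,0.012,0,0,0],[0,0,0,0.02,0,0,0],[0,0,0,0.026,0,0,0],[0,0,0,0.032,0,0,0],[0,0,0,0.038,0,0,0]]'; python3 -m pendant '[[0,0,0,0.008,0,0,0],[0,0,0,0.016,0,0,0],[0,0,0,0.024,0,0,0],[0,0,0,0.032,0,0,0],[0,0,0,0.04,0,0,0]]'
```

```text
time_s: 2.98
position: [0.549, -0.3683, 0.172]
tool_rot: [[0.0, 1.0, 0.002], [1.0, -0.0, -0.004], [-0.004, 0.002, -1.0]]
ft_force: [-3.0, -1.6, 10.3]
grip_width: 0.0003
gripper_force: 4.4
time_s: 3.6
position: [0.5492, -0.3696, 0.1327]
tool_rot: [[0.001, 1.0, 0.003], [1.0, -0.001, -0.007], [-0.007, 0.003, -1.0]]
ft_force: [-4.6, -7.2, 11.7]
grip_width: -0.0001
gripper_force: 5.7
```

```bash
python3 -m pendant '[[0,-0.001,0,0.008,0,0,0],[0,-0.001,-0.001,0.016,0,0,0],[0,-0.002,-0.001,0.024,0,0,0],[0,-0.002,-0.001,0.031,0,0,0],[0,-0.003,-0.001,0.038,0,0,0]]'; python3 -m pendant '[[0,0,0,0.005,0,0,0],[0,0,0,0.009,0,0,0],[0,0,0,0.011,0,0,0],[0,0,0,0.011,0,0,0],[0,0,0,0.011,0,0,0]]'
python3 - <<'E'
from h import *
for c in ["scene","side"]:
    im=env.get_image(c); cv2.imwrite(f"pics/{c}2.png",im["image"])
a=cv2.imread("pics/scene2.png");b=cv2.imread("pics/side2.png")
cv2.imwrite("pics/both2.png",np.hstack([cv2.resize(a[150:400,100:400],(400,333)),cv2.resize(b[100:300,140:380],(400,333))]))
E
```

```text
time_s: 4.22
position: [0.549, -0.3704, 0.0943]
tool_rot: [[0.0, 1.0, 0.004], [1.0, -0.0, -0.002], [-0.002, 0.004, -1.0]]
ft_force: [0.2, 5.1, 13.7]
grip_width: 0.0004
gripper_force: 5.7
time_s: 4.85
position: [0.5491, -0.3698, 0.0829]
tool_rot: [[-0.0, 1.0, 0.003], [1.0, 0.0, -0.001], [-0.001, 0.003, -1.0]]
ft_force: [1.0, 3.7, 9.1]
grip_width: 0.0
gripper_force: 4.1
```

View pics/both2.png

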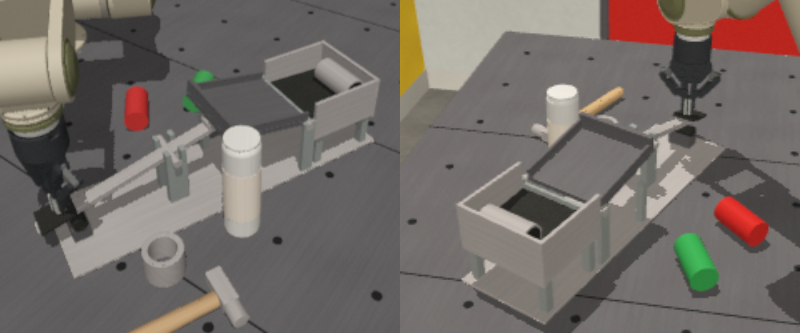

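The tube has rolled into the tray: crop pixel (338,75) in the scene half and (510,220) in the side half. The flap is raised and empty. Next I let the lever up slowly.

```bash
python3 -m pendant '[[0,0,0,-0.004,0,0,0],[0,0,0,-0.01,0,0,0],[0,0,0,-0.016,0,0,0],[0,0,0,-0.022,0,0,0],[0,0,0,-0.028,0,0,0]]'; python3 -m pendant '[[0,0,0,-0.006,0,0,0],[0,0,0,-0.012,0,0,0],[0,0.001,0,-0.018,0,0,0],[0,0.001,0,-0.024,0,0,0],[0,0.001,0,-0.03,0,0,0]]';  python3 -m pendant '[[0,0,0,-0.006,0,0,0],[0,0.001,0,-0.011,0,0,0],[0,0.001,0,-0.016,0,0,0],[0,0.001,0.001,-0.02,0,0,0],[0,0.001,0.001,-0.024,0,0,0]]'
```

```text
time_s: 5.58
position: [0.5478, -0.3705, 0.11]
tool_rot: [[0.0, 1.0, 0.0], [1.0, -0.0, -0.001], [-0.001, 0.0, -1.0]]
ft_force: [-1.7, -4.0, 3.8]
grip_width: 0.0001
gripper_force: 2.1
time_s: 6.2
position: [0.5484, -0.368, 0.1398]
tool_rot: [[-0.001, 1.0, 0.001], [1.0, 0.001, 0.002], [0.002, 0.001, -1.0]]
ft_force: [1.9, 2.5, 5.6]
grip_width: 0.0
gripper_force: 2.6
time_s: 6.82
position: [0.5492, -0.3667, 0.1635]
tool_rot: [[-0.001, 1.0, -0.0], [1.0, 0.001, 0.002], [0.002, -0.0, -1.0]]
ft_force: [1.7, 3.8, 5.6]
grip_width: -0.0
gripper_force: 3.0
```

```bash
python3 -m pendant '[[0,0,0,-0.003,0,0,0],[0,0,0,-0.006,0,0,0],[0,0,0,-0.009,0,0,0],[0,0,0,-0.011,0,0,0],[0,0,0,-0.013,0,0,0]]'; python3 -m pendant '[[0,0,0,-0.002,0,0,0],[0,0,0,-0.004,0,0,0],[0,0,0,-0.006,0,0,0],[0,0,0,-0.008,0,0,0],[0,0,0,-0.01,0,0,0]]'; python3 -m pendant '[[0,0,0,-0.005,0,0,0],[0,0,0,-0.015,0,0,0],[0,0,0,-0.03,0,0,0],[0,0,0,-0.045,0,0,0],[0,0,0,-0.045,0,0,0]]'
python3 - <<'E'
from h import *
np.set_printoptions(precision=4,suppress=True)
ims={}
for c in ["scene","side"]:
    im=ims[c]=env.get_image(c); cv2.imwrite(f"pics/{c}3.png",im["image"])
for n in ["lever","lever_pad","flap_edge"]:
    for c in ims:
        for q in env.tip_of(c,n)[:1]: print(n,c,q["centre"],q["conf"],atz(ims[c],q["centre"],{"lever":.098,"lever_pad":.163,"flap_edge":.124}[n]))
a=cv2.imread("pics/scene3.png");b=cv2.imread("pics/side3.png")
cv2.imwrite("pics/both3.png",np.hstack([cv2.resize(a[150:400,100:400],(400,333)),cv2.resize(b[100:300,140:380],(400,333))]))
E
```

```text
time_s: 7.45
position: [0.5494, -0.3667, 0.1764]
tool_rot: [[-0.001, 1.0, 0.0], [1.0, 0.001, 0.002], [0.002, 0.0, -1.0]]
ft_force: [0.9, 4.6, 4.7]
grip_width: 0.0
gripper_force: 3.0
time_s: 8.07
position: [0.5488, -0.3681, 0.1862]
tool_rot: [[0.0, 1.0, -0.001], [1.0, -0.0, 0.0], [0.0, -0.001, -1.0]]
ft_force: [-0.6, -0.2, 0.0]
grip_width: -0.0
gripper_force: 0.0
time_s: 8.7
position: [0.5493, -0.3683, 0.2332]
tool_rot: [[-0.0, 1.0, 0.002], [1.0, 0.0, -0.002], [-0.002, 0.002, -1.0]]
ft_force: [-0.3, -0.5, 0.4]
grip_width: 0.0002
gripper_force: 0.0
lever scene [228.3, 259.3] 0.92 [ 0.6179 -0.183   0.098 ]
lever side [284.3, 182.4] 0.73 [ 0.6208 -0.2029  0.098 ]
lever_pad scene [134.5, 268.7] 0.57 [ 0.5376 -0.3615  0.163 ]
lever_pad side [313.7, 144.0] 0.61 [ 0.5478 -0.3558  0.163 ]
flap_edge scene [255.2, 242.7] 0.98 [ 0.6518 -0.1263  0.124 ]
flap_edge side [274.9, 187.4] 0.88 [ 0.6378 -0.1277  0.124 ]
```

View pics/both3.png

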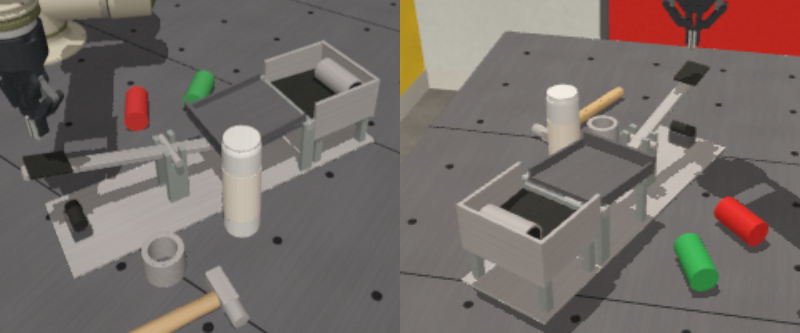

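The tube is in the tray, the flap is down and the pad is up and free. The network's lever estimate moved about 3 px, so I compare the lever's pixels before and after.

Run:
```python
from h import *
for c,bx in [("scene",[(110,285,160,285),(165,275,225,250)[:0] or (160,255,215,280),(215,245,245,270),(130,290,200,330)]),("side",[(276,160,310,190),(295,165,330,190)])]:
    a,b=[cv2.cvtColor(cv2.imread(f"pics/{c}{i}.png"),6) for i in "03"]
    for t in ([(118,262,160,287),(160,255,215,280),(213,245,245,275),(250,215,330,270),(140,290,200,330)] if c=="scene" else [(276,160,310,190),(200,190,290,230),(295,170,330,195)]):
        x0,y0,x1,y1=t; T=a[y0:y1,x0:x1]; r=cv2.matchTemplate(b[y0-8:y1+8,x0-8:x1+8],T,cv2.TM_CCOEFF_NORMED)
        _,m,_,l=cv2.minMaxLoc(r); print(c,t,round(m,3),l[0]-8,l[1]-8)
A,B=[cv2.imread(f"pics/scene{i}.png")[215:305,105:285] for i in "03"]
cv2.imwrite("pics/cmp.png",np.vstack([cv2.resize(A,None,fx=3.3,fy=3.3),cv2.resize(B,None,fx=3.3,fy=3.3)]))
```

```text
scene (118, 262, 160, 287) 0.848 1 0
scene (160, 255, 215, 280) 0.892 0 0
scene (213, 245, 245, 275) 0.991 0 0
scene (250, 215, 330, 270) 0.88 0 0
scene (140, 290, 200, 330) 0.942 0 0
side (276, 160, 310, 190) 0.911 0 0
side (200, 190, 290, 230) 0.832 0 0
side (295, 170, 330, 195) 0.956 0 0
```

View pics/cmp.png

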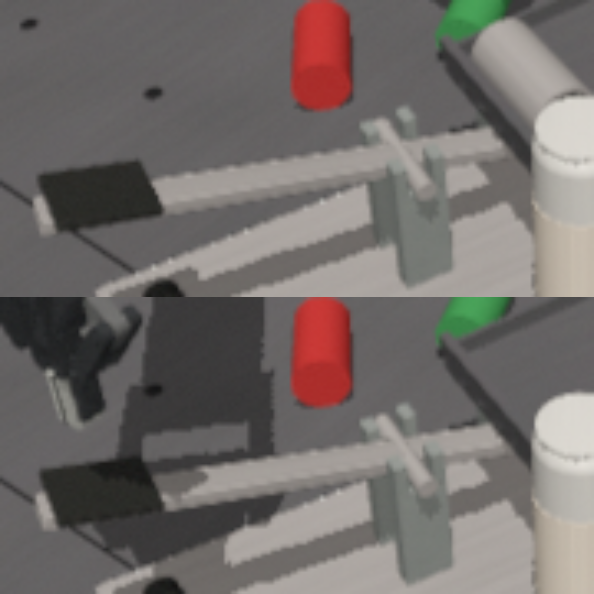

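The two crops match: the pin sits in its slots at the same pixels (about 400,155 in each half), and the pad has shifted by no more than 1 px. I'm handing the job in.

```bash
python3 -c "
from rig import env
print(env.close_job())"
```

```text
the job is handed in; nothing more can be done
None
```

The job is handed in, with no verdict returned: the last pictures show the tube in the tray, the flap down, the lever back in its saddle and the gripper clear of the pad, after 8.7 s on the clock.

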